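# Clamp a straightedge along a picture panel and hold the press

### The job

Lay the aluminium straightedge flat on the steel bed of the press, flush along the front edge of the painted wooden panel and with one end under the press foot, and let go of it. Then flip the yellow safety catch over, outwards and clear of the lever, and after that pull the red-handled lever towards you all the way to its stop so that the foot clamps the straightedge. Finish while holding the lever there, with the straightedge still flush; leave the paint tin, jar and brush alone.

Things in the scene. Friction and masses are not known exactly. Their poses are not given: they have to be found in the camera images.
- panel_edge (a point): Reference of the press: on the bed's top (10 mm above the table), on the panel's front edge line. x horizontal to the back of the press (roughly away from the robot), y left along the edge, z up. The painted panel (y -150 to +75 mm, 130 mm deep, 10 mm thick) is fixed behind x = 0; its front face is the plane x = 0.
- press: The green press, fixed; origin on the table 10 mm under panel_edge, same axes. Steel bed: x -120 to 140, y -160 to 220 mm, top at z 10 mm, free in front of the panel. A green arm overhangs it at y 100 to 150 mm, from x = -43 mm backwards, z 63 to 95 mm, on a column at x 60 to 110 mm. A green post (x -30 to 30, y 190 to 220 mm, up to z 78 mm) carries the catch.
- straightedge_mid (a point): Aluminium straightedge 280 x 40 x 5 mm, 0.3 kg, loose, first on the table right of the press, with a blue grip rib along its middle: 12 mm wide, 160 mm long, 30 mm high (35 mm in all). The point: its middle, 17.5 mm above its underside; own y along its length, x across, z up. Both long edges and ends are alike. The bare 60 mm at each end is where the foot presses.
- straightedge: The same straightedge; point in the middle of its underside, same axes.
- foot: Round black press foot, 30 mm across, under the overhanging arm; origin: centre of its underside. At rest 24 mm above the bed, 20 mm in front of the panel edge line and 125 mm left of panel_edge. The lever drives it down 22 mm per rad; at full pull its spring presses about 10 N on the straightedge.
- catch (a joint): Yellow safety catch, rad: 0 = on safe, leaning 50 deg from upright to the right, its rear tooth in front of the lever's left arm. It turns over the top to the left, about a shaft parallel to panel_edge x at y 200 mm, 75 mm above the bed; 1.75 = stop, leaning 50 deg outwards (left). Stays where left (friction 0.06 N m). Fully over = at or near the stop.
- catch_tip (a point): Middle of the top edge of the catch's front finger tab: yellow, 24 mm wide (front to back), 6 mm thick, 55 mm long from the shaft, its middle 60 mm in front of the panel edge line. Nothing stands around it; shut fingers can push it from its right side to the left.
- lever (a joint): Lever, rad: 0 = at rest, leaning 20 deg from upright to the back (away from the robot); grows as it is pulled to the front; 1.1 = stop, leaning 43 deg to the front. A spring drives it back to 0 when let go (at the handle about 4.5 N at first, 10 N at the stop). On safe the catch blocks it after about 0.1 rad of play.
- lever_grip (a point): Middle of the lever's red round handle bar: 18 mm thick, lying left-right (along panel_edge y), carried at its ends by steel arms with 82 mm between them; it can be pinched from above, one finger in front and one behind. 120 mm from the turning axis; at rest about 193 mm above the table.
- lever_pivot (a point): Middle of the lever's turning axis (parallel to panel_edge y), 30 mm behind the panel edge line, 70 mm above the bed.
- paint_tin: Bystander: white paint tin with a red lid, 84 mm across, 100 mm high, origin in the centre of its underside, to the left of the press.
- medium_jar: Bystander: amber jar with white cap, 60 mm across, 90 mm high, origin in the centre of its underside, to the right, behind the press.
- brush: Bystander: paint brush 200 mm long lying on the table to the left of the press.

How it is judged:
On the way, in this order (a step that is already met when the one before it is completed fails the run):
1. the straightedge lies on the bed, flush along the panel edge, its end under the foot, let go (x of straightedge_mid in the frame of panel_edge between -0.0235 and -0.0175 m and y of straightedge_mid in the frame of panel_edge between -0.03 and 0.03 m and z of straightedge_mid in the frame of panel_edge between 0.0145 and 0.0205 m and angle between the y axis of straightedge and the y axis of panel_edge, either way round below 0.02 rad and angle between straightedge's own z axis and vertical below 0.02 rad and contact force between the fingers and straightedge below 0.3 N and value of joint catch below 0.5 rad), for 0.2 s.
2. the catch is flipped over while the lever is still at rest (value of joint catch above 1.4 rad and value of joint lever below 0.2 rad), for 0.2 s.
3. the lever is pulled to its stop and the foot presses on the straightedge (value of joint lever above 1 rad and contact force between the fingers and lever above 2 N and contact force between foot and straightedge above 4 N), for 0.2 s.
At the end, for the whole second after the job is handed in: Fingers hold the lever (over 2 N) at 1.0 rad or more; foot presses the straightedge over 4 N; straightedge flat on the bed, within 3.5 mm of the panel edge, 0.02 rad of parallel, middle within 30 mm of panel_edge along the edge; catch past 1.3 rad (all of step 3 and x of straightedge_mid in the frame of panel_edge between -0.0235 and -0.0175 m and y of straightedge_mid in the frame of panel_edge between -0.03 and 0.03 m and z of straightedge_mid in the frame of panel_edge between 0.0145 and 0.0205 m and angle between the y axis of straightedge and the y axis of panel_edge, either way round below 0.02 rad and angle between straightedge's own z axis and vertical below 0.02 rad and value of joint catch above 1.3 rad); the arm keeps its last pose, push and grip.
It fails at once if a bystander is pushed more than 25 mm (distance of any of paint_tin, medium_jar, brush from where it was at the start of the episode above 0.025 m).
It also fails if it takes over 72 s, if anything falls off the work surface, if the arm or the gripper's body presses on something with over 40 N, if the wrist force passes 120 N, or if a joint passes its speed limit or range.

### The arm

A 7-joint arm with a two-finger parallel gripper is mounted at the origin on the work surface. World frame = base frame: x ahead of the robot, y to its left, z up, the work surface at z = 0. Lengths are in m, angles in rad, forces in N, time in s.
With the tool pointing down it reaches from about 0.4 to 0.875 m from the base axis. Payload 19.3 kg.
Tool frame: the origin (TCP) lies on the centre line of the jaws, within the pads' length; the fingertips stand 14 mm ahead of it and the grasp point (between the pads) lies 5 mm behind it; y points along the fingers, x is the direction in which the jaws open and shut, and the axes are right-handed (so a half turn about y gives the same grasp; the last joint's range is limited). The gripper opens to 85 mm and grips with 20 to 120 N. Pads are 22 mm wide; open, the fingers measure 114 mm over their backs; the gripper's body (76 mm by 85 mm) begins 54 mm behind the grasp point. The pads swing forward as they close: fully open they stand 13 mm farther back than shut.
Start: joints at [1.065, 0.521, -0.036, 1.599, 0.021, 1.021, -0.113], TCP at [0.264, -0.567, 0.245] pointing down, gripper open.
Joint ranges: [-2.91, 2.91], [-0.3, 2.13], [-1.5, 1.42], [0.17, 2.43], [-1.26, 4.41], [0.16, 1.93], [-2.52, 2.52]. Speed limits (rad/s): [1.89, 1.89, 2.39, 2.39, 3.01, 3.01, 3.01].

### API

Orientations are given as [roll, pitch, yaw] about the fixed x, y, z axes, in that order (R = Rz(yaw) Ry(pitch) Rx(roll)).
In Python, from workcell import monitor, grab_frame, workorder gives the robot as it stands.
- The arm moves only by the tool drive_tool, never from a script. Its argument "steps" is one flat list of numbers, 5 for each row, row after row: the finger opening in mm, from 0 to 85.4, then the shift along the world's x, y, z in mm, then the turn about the world's z in degrees. In form: [fingers, tx, ty, tz, twist, fingers, tx, ty, tz, twist, ...]. A call has exactly 5 rows; each row shifts and turns the commanded pose from where the row before left it; what a row does not reach is not made up. A row lasts 1/12 s, in which the tool goes at most 41.7 mm and 7.16 degrees, less where a joint would pass 70% of its speed; a pose out of reach is approached as far as the arm can. A call is refused whole if a number of a shift passes 41.7 or a number of a turn 7.16, either way. A call with a gripper value outside its range is refused whole. The fingers move at their own pace and stop on an object; "grip_force" is the grip in N (left out, the last holds). Time passes only in rows, so rows that do not move let the fingers close, or fill a call up. It gives the time, the measured TCP pose, the force and the opening at its end, in the units of the state.
- monitor.observe(): the state, without advancing time (a new reading comes with each control period).
- grab_frame(name): name is "scene" or "top" or "wrist"; returns a dict with "frame" (384x512x3 uint8, red, green, blue), "vertical_fov" (degrees; the focal length in pixels is half the picture's height over the tangent of half this angle, whatever the lens; pixels are square), "cx", "cy" (the principal point, pixels), "k1" (the pictures are not rectified: a ray, as slopes to the right and down, at radius r is drawn at 1 + k1 r^2 times it, then the intrinsics apply), "xyz" and "orientation" of the camera in the world. Camera axes: x right, y down, z forward; pixel columns grow to the right and rows downward; lengths in m; the calibration is good to about 2 mm. A picture is of the moment at which its call begins. There is no depth.
- workorder.job_done(): hands the job in, once; it reports no verdict.
The state is a dict: "clock": time; "qpos": joint angles; "qd": joint speeds; "joint_efforts": joint torques, N m; "position": TCP position; "tool_rot": TCP orientation; "force": force on the tool from outside, world axes, zero at the start; "moment": the same for the moment, N m; "grip_width": finger opening in m.
Only numpy, scipy, OpenCV 4.12 (cv2) and the standard library are available. Lean on these libraries where they do the work, as an engineer would, in place of code of your own. Each camera call takes 0.05 s, during which the arm holds its last target. There are 200 camera calls.

## Working session

There is one attempt and no reset: what is moved stays moved. The work goes in short steps, Python scripts to look and compute and a tool call to move; the robot and the scene stay as the last step left them, time stands still between calls to the robot, and variables do not carry over. Pictures are saved under pics/ and viewed, about 8 in all and at most 12, crops included, and the job is handed in when it is done.

Besides the shell and the picture viewer there is one more tool, called after ">>>" as name(argument=value, ...) on one line, values as JSON. drive_tool: Moves the arm, as the interface text tells. Its arguments: {"type":"object","properties":{"steps":{"type":"array"},"grip_force":{"type":"number"}},"required":["steps"]}

```bash
ls; mkdir -p pics; cat > h.py <<'E'
import numpy as np,cv2
from scipy.spatial.transform import Rotation as R
from workcell import monitor, grab_frame, workorder
def cam(n):
    d=grab_frame(n); f=d["frame"]; 
    return d
def rot(d):
    o=np.array(d["orientation"],float)
    return o if o.shape==(3,3) else R.from_euler('xyz',o).as_matrix()
def ray(d,u,v):
    h=d["frame"].shape[0]; f=h/2/np.tan(np.radians(d["vertical_fov"])/2)
    K=np.array([[f,0,d["cx"]],[0,f,d["cy"]],[0,0,1]])
    p=cv2.undistortPoints(np.array([[[u,v]]],float),K,np.array([d["k1"],0,0,0.]),None,None)[0,0]
    return rot(d)@np.array([p[0],p[1],1])
def onz(d,u,v,z):
    r=ray(d,u,v); c=np.array(d["xyz"]); return c+r*(z-c[2])/r[2]
def tri(ds,uvs):
    A=np.zeros((3,3));b=np.zeros(3)
    for d,(u,v) in zip(ds,uvs):
        r=ray(d,u,v); r/=np.linalg.norm(r); P=np.eye(3)-np.outer(r,r); A+=P; b+=P@np.array(d["xyz"])
    return np.linalg.solve(A,b)
def proj(d,p):
    h=d["frame"].shape[0]; f=h/2/np.tan(np.radians(d["vertical_fov"])/2)
    q=rot(d).T@(np.array(p)-np.array(d["xyz"])); x,y=q[0]/q[2],q[1]/q[2]; s=1+d["k1"]*(x*x+y*y)
    return f*x*s+d["cx"],f*y*s+d["cy"]
def save(d,n,box=None,s=1):
    f=d["frame"][:,:,::-1]
    if box: u0,v0,u1,v1=box; f=f[v0:v1,u0:u1]
    cv2.imwrite("pics/"+n,cv2.resize(f,None,fx=s,fy=s,interpolation=cv2.INTER_CUBIC))
E
python3 - <<'E'
from h import *
import pickle
D={n:cam(n) for n in("scene","top","wrist")}
pickle.dump(D,open("d0.pkl","wb"))
for n,d in D.items():
    print(n,d["xyz"],d["orientation"],d["vertical_fov"],d["cx"],d["cy"],d["k1"])
im=np.vstack([D["scene"]["frame"],D["top"]["frame"]])
cv2.imwrite("pics/a.png",D["scene"]["frame"][:,:,::-1]);save(D["top"],"b.png",None,1.5)
print(monitor.observe())
E
```

```text
pics
scene [0.89652304 0.63114842 0.96117025] [-2.44406726 -0.00552751  2.63667266] 53.98299861717728 256.5445309222016 189.2609772371437 -0.08004092704310474
top [0.48358031 0.00634409 1.25905305] [-3.06637067e+00 -1.32661042e-03 -1.59803433e+00] 54.068120208186414 252.28710206294065 187.67742751053325 -0.12787428689716024
wrist [ 0.32381552 -0.53783736  0.37379555] [ 2.87167606e+00  7.21111267e-04 -1.13515296e+00] 68.41445615758191 252.77986941334524 192.55237609445373 0.002269449462890784
{'clock': 0.15, 'qpos': array([ 1.06478389,  0.52186815, -0.03633445,  1.59985044,  0.02118686,
        1.02110772, -0.11280451]), 'qd': array([ 2.87723113e-04, -2.59237524e-03,  5.07191585e-04, -8.64867490e-04,
       -5.41232177e-04, -8.17579448e-06, -5.82608478e-04]), 'joint_efforts': array([ 2.17819972e-03, -9.27393651e+01,  1.98093362e+00, -3.70053363e+01,
        1.79876568e-02,  6.23752640e-03, -1.39756119e-05]), 'position': array([ 0.26372486, -0.56637713,  0.24487297]), 'tool_rot': array([-1.57083834e+00,  8.48369023e-04, -1.13500200e+00]), 'force': array([ 0.45139135, -0.7259259 ,  0.05441161]), 'moment': array([-0.01473221, -0.02987585, -0.01113751]), 'grip_width': 0.08549664913986961}
```

View pics/b.png

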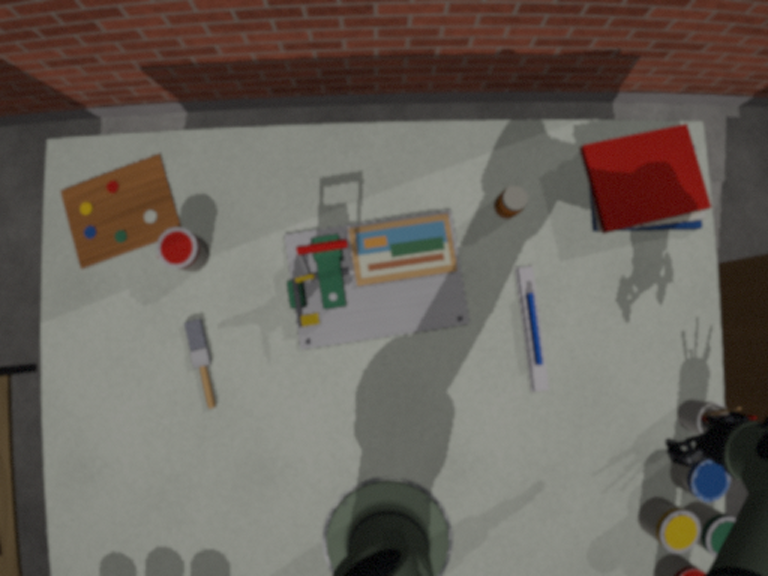

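View pics/a.png

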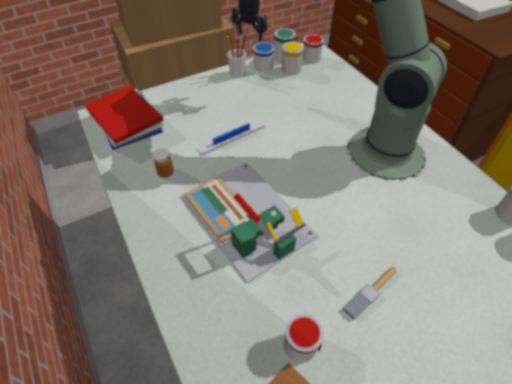

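The top view shows the straightedge with its blue rib at about (535,328) of the 1.5x picture. The panel is at (405,248), the red bar at (322,246) and the catch tab at (310,320). Image up is +x and left is +y.

```bash
python3 - <<'E'
from h import *
import pickle
D=pickle.load(open("d0.pkl","rb"))
d=D["top"]; s=D["scene"]
def masks(f):
    h=cv2.cvtColor(f,cv2.COLOR_RGB2HSV); H,S,V=[h[...,i].astype(int) for i in range(3)]
    return dict(blue=(H>105)&(H<125)&(S>140),red=((H<6)|(H>174))&(S>180),yel=(H>18)&(H<30)&(S>150),wood=(H>8)&(H<20)&(S>80)&(V>120))
for n,e,box in(("top",d,(185,130,380,265)),("scene",s,(170,110,330,290))):
    M=masks(e["frame"])
    for k,m in M.items():
        mm=np.zeros(m.shape,np.uint8); u0,v0,u1,v1=box; mm[v0:v1,u0:u1]=m[v0:v1,u0:u1]
        c,l,st,ce=cv2.connectedComponentsWithStats(mm)
        for i in range(1,c):
            if st[i,4]>15:
                pts=np.argwhere(l==i)[:,::-1].astype(np.float32); r=cv2.minAreaRect(pts)
                print(n,k,st[i,4],ce[i].round(1),np.round(r[1],1),np.round(cv2.boxPoints(r),1).tolist())
save(d,"c.png",(185,135,375,265),4)
save(s,"d.png",(175,150,325,290),5)
E
```

```text
top blue 135 [355.8 218.7] [45.5  2.9] [[351.20001220703125, 196.1999969482422], [354.20001220703125, 195.8000030517578], [360.3999938964844, 240.89999389648438], [357.5, 241.39999389648438]]
top red 142 [215.1 164.2] [ 5.1 31.5] [[198.5, 163.5], [229.8000030517578, 159.39999389648438], [230.5, 164.39999389648438], [199.1999969482422, 168.60000610351562]]
top yel 35 [202.3 185.2] [ 3.4 11.7] [[196.5, 185.39999389648438], [207.8000030517578, 182.1999969482422], [208.6999969482422, 185.5], [197.5, 188.6999969482422]]
top yel 64 [206.1 212.7] [ 5.9 10.6] [[200.3000030517578, 210.39999389648438], [210.8000030517578, 208.89999389648438], [211.6999969482422, 214.8000030517578], [201.1999969482422, 216.3000030517578]]
top wood 509 [271. 169.] [38. 67.] [[232.3000030517578, 152.10000610351562], [298.5, 142.10000610351562], [304.20001220703125, 179.6999969482422], [237.89999389648438, 189.6999969482422]]
top wood 19 [234.1 156.6] [8. 2.] [[233.0, 153.0], [235.0, 153.0], [235.0, 161.0], [233.0, 161.0]]
top wood 84 [249.8 161. ] [ 5.8 14.1] [[242.39999389648438, 159.10000610351562], [256.399993
[... 1108 characters left out ...]
8438]]
scene wood 122 [225.8 189.6] [51.3 14.1] [[203.0, 184.0], [210.6999969482422, 172.1999969482422], [253.6999969482422, 200.1999969482422], [246.0, 212.0]]
scene wood 150 [227.3 201.9] [43.2  3.5] [[211.6999969482422, 186.3000030517578], [214.3000030517578, 184.0], [242.39999389648438, 216.8000030517578], [239.8000030517578, 219.10000610351562]]
scene wood 237 [207.3 219.5] [60.9 11.3] [[180.39999389648438, 199.39999389648438], [188.5, 191.5], [231.0, 235.0], [222.89999389648438, 243.0]]
scene wood 85 [222.5 222. ] [13.4  6.2] [[215.8000030517578, 218.8000030517578], [220.6999969482422, 214.89999389648438], [229.10000610351562, 225.3000030517578], [224.1999969482422, 229.1999969482422]]
```

View pics/c.png

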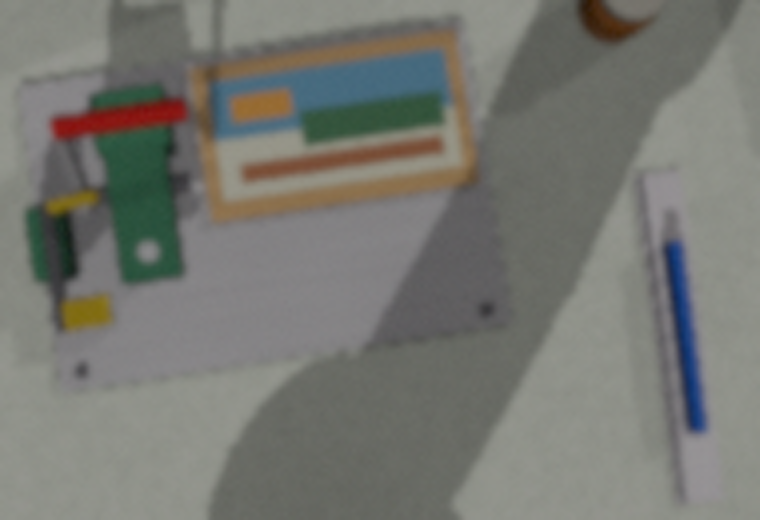

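The crop shows the panel's front edge from about (237.9,189.8) to (304.2,179.8) in full-frame pixels. The rib is at (356,219), and the bed's front corners are near (199,232) and (312,216).

```bash
cat > m.py <<'E'
from h import *
E
python3 - <<'E'
from h import *
import pickle
D=pickle.load(open("d0.pkl","rb")); d=D["top"]; s=D["scene"]
L=onz(d,237.7,190,.02);Rr=onz(d,304.4,180,.02)
v=(L-Rr)[:2]; print("panel",L,Rr,np.linalg.norm(v))
yax=v/np.linalg.norm(v); ang=np.arctan2(-yax[0],yax[1]); print("psi deg",np.degrees(ang))
o=(L[:2]+Rr[:2])/2+0.0375*yax; print("origin from panel",o)
F1=onz(d,199.5,232.2,.01);F2=onz(d,312.3,216.3,.01); w=(F1-F2)[:2]; print("bed front",F1,F2,np.linalg.norm(w),np.degrees(np.arctan2(-w[0],w[1])))
B1=onz(d,190.3,155.2,.01); print("bed BL",B1)
xax=np.array([yax[1],-yax[0]])
for P in(F1,F2,B1): print("press frame",(P[:2]-o)@xax,(P[:2]-o)@yax)
# red bar, z .193 centre
g=tri([d,s],[(214.8,164.2),(247,207.7)]); print("grip tri",g,"press",(g[:2]-o)@xax,(g[:2]-o)@yax)
gp=o+xax*(.03+.12*np.sin(np.radians(20)))+yax*.125; print("grip pred",gp, .08+.12*np.cos(np.radians(20)))
c=tri([d,s],[(206.3,212.8),(296.3,217.1)]); print("catch tri",c,"press",(c[:2]-o)@xax,(c[:2]-o)@yax)
# rib
m=tri([d,s],[(355.8,218.7),(230.9,133.4)]); print("rib tri",m)
a=onz(d,352.8,196,.035);b=onz(d,358.9,241,.035); print("rib ends",a,b,np.linalg.norm(a-b),(a+b)/2, np.degrees(np.arctan2(-(a-b)[0],(a-b)[1])))
# straightedge quads in crop: ends
for p in [(640,172),(678,170),(716,497),(682,503)]:
    print(onz(d,185+p[0]/4,135+p[1]/4,.005))
E
```

```text
panel [0.57050153 0.05050579 0.02      ] [ 0.59771581 -0.17130195  0.02      ] 0.22347101155050678
psi deg 6.994838545464397
origin from panel [ 0.57954193 -0.02317719]
bed front [0.43450295 0.18098446 0.01      ] [ 0.47684458 -0.19468879  0.01      ] 0.37805186294177534 6.430592517250438
bed BL [0.69285581 0.2076596  0.01      ]
press frame -0.11909667328840201 0.22030493674230922
press frame -0.12281964932621371 -0.15772859420854277
press frame 0.14058179594731854 0.21531934336576003
grip tri [0.63299698 0.10917233 0.19047321] press 0.0691747064970134 0.1248547073562905
grip pred [0.63483309 0.109544  ] 0.192763114494309
catch tri [0.49652639 0.14618974 0.10304582] press -0.06177217288405051 0.1782159775327299
rib tri [ 0.46424518 -0.33759759  0.02266864]
rib ends [ 0.53934264 -0.32749395  0.035     ] [ 0.39139721 -0.34171244  0.035     ] 0.14862710338903004 [ 0.46536993 -0.33460319  0.035     ] -84.51037534929443
[ 0.6022756  -0.31175345  0.005     ]
[ 0.60314537 -0.34452561  0.005     ]
[ 0.32744601 -0.36551991  0.005     ]
[ 0.32365993 -0.33627438  0.005     ]
```

View pics/d.png

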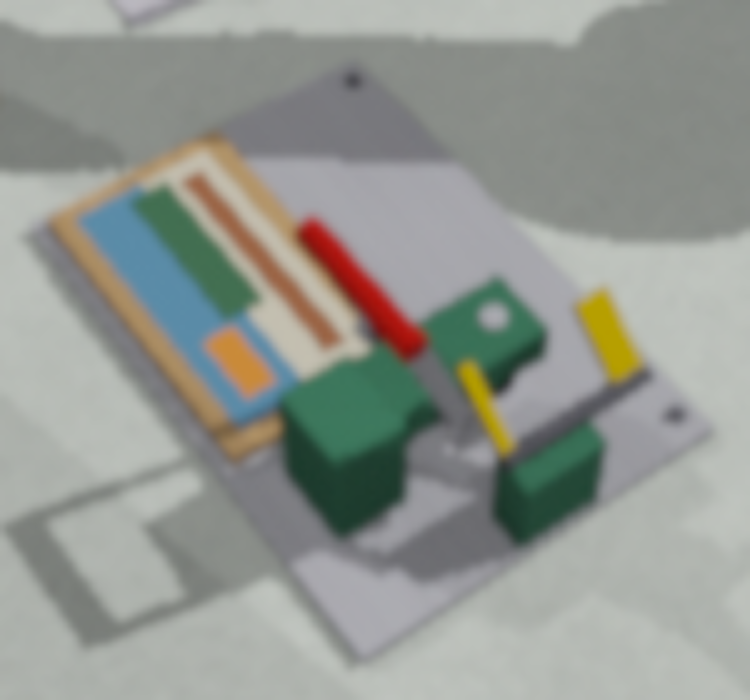

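The scene view confirms the layout: the catch is on safe, the lever is upright and the bed in front of the panel is free. Sizes check out: panel 223 mm against 225, bed 378 mm against 380, and grip and catch points within 3 mm of prediction. I'll move above the rib now.

>>> drive_tool(steps=[85,20,23,-12,-2,85,20,23,-12,-2,85,20,23,-12,-2,85,20,23,-12,-2,85,20,23,-12,-2], grip_force=40)

```text
clock: 0.57
position: [0.3644, -0.4504, 0.1847]
tool_rot: [-1.571, 0.0, -1.312]
force: [0.2, -1.9, 0.1]
grip_width: 0.0852
```

>>> drive_tool(steps=[85,20,23,-12,-2,85,20,23,-12,-2,85,20,23,-12,-2,85,20,23,-12,-2,85,20,23,-12,-1.5])

```text
clock: 0.98
position: [0.4645, -0.3353, 0.1246]
tool_rot: [-1.571, 0.0, -1.477]
force: [1.0, -0.7, -0.7]
grip_width: 0.0846
```

>>> drive_tool(steps=[85,0,0,0,0,85,0,0,0,0,85,0,0,0,0,85,0,0,0,0,85,0,0,0,0])

```text
clock: 1.4
position: [0.4632, -0.3377, 0.1257]
tool_rot: [-1.571, -0.001, -1.477]
force: [-0.5, 0.4, 0.0]
grip_width: 0.0852
```

```bash
python3 - <<'E'
from h import *
import pickle
o=monitor.observe(); print(o["clock"],o["position"],np.degrees(o["tool_rot"]),o["force"])
d=cam("wrist"); pickle.dump(d,open("w1.pkl","wb")); save(d,"w1.png")
f=d["frame"];h=cv2.cvtColor(f,cv2.COLOR_RGB2HSV)
m=((h[...,0]>105)&(h[...,0]<125)&(h[...,1]>140)).astype(np.uint8)
c,l,st,ce=cv2.connectedComponentsWithStats(m)
for i in range(1,c):
    if st[i,4]>150:
        r=cv2.minAreaRect(np.argwhere(l==i)[:,::-1].astype(np.float32)); B=cv2.boxPoints(r); print(st[i],B.tolist())
        P=np.array([onz(d,u,v,.035) for u,v in B]); print(P.round(4).tolist(),P.mean(0))
E
```

```text
1.4 [ 0.46319892 -0.3376634   0.12565987] [-8.99856154e+01 -3.17886567e-02 -8.46224822e+01] [-0.52037083  0.42936323  0.01881676]
[ 247   99   13  154 1784] [[246.99996948242188, 99.0], [258.9999694824219, 99.0], [258.9999694824219, 251.99996948242188], [246.99996948242188, 251.99996948242188]]
[[0.5398, -0.326, 0.035], [0.5407, -0.3348, 0.035], [0.4167, -0.3472, 0.035], [0.4158, -0.337, 0.035]] [ 0.47824298 -0.33625695  0.035     ]
```

View pics/w1.png

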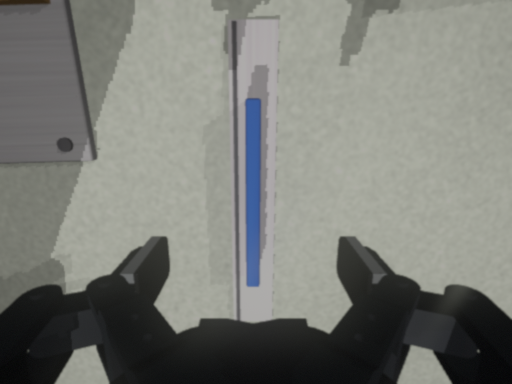

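The wrist view shows the rib running vertically at u≈253, v 99 to 286, aligned with the jaws and centred under the tool. I'll descend, grip and lift.

>>> drive_tool(steps=[85,0,0,-24,0,60,0,0,-24,0,40,0,0,-24,0,40,0,0,-24,0,40,0,0,0,0])

```text
clock: 1.87
position: [0.4618, -0.3359, 0.0259]
tool_rot: [-1.575, 0.003, -1.476]
force: [-0.7, 0.7, 0.1]
grip_width: 0.0406
```

>>> drive_tool(steps=[5,0,0,0,0,5,0,0,0,0,5,0,0,0,0,5,0,0,0,0,5,0,0,0,0])

```text
clock: 2.28
position: [0.4643, -0.3373, 0.0309]
tool_rot: [-1.569, -0.002, -1.476]
force: [-0.6, -0.8, 9.0]
grip_width: 0.0108
```

>>> drive_tool(steps=[5,0,0,0,0,5,0,0,20,0,5,0,0,20,0,5,0,0,20,0,5,0,0,0,0])

```text
clock: 2.7
position: [0.4653, -0.3376, 0.0933]
tool_rot: [-1.566, -0.003, -1.476]
force: [1.4, -1.2, -2.2]
grip_width: 0.0116
```

```bash
python3 - <<'E'
from h import *
o=monitor.observe(); print(o["clock"],o["position"],np.degrees(o["tool_rot"]),o["force"],o["grip_width"],o["qpos"])
psi=np.radians(6.85); org=np.array([.579,-.023]); x=np.array([np.cos(psi),np.sin(psi)]); y=np.array([-x[1],x[0]])
for a,b in((-.085,-.03),(-.026,0),(-.02,0)): print(a,b,org+a*x+b*y)
E
```

```text
2.7 [ 0.46530592 -0.33763211  0.09333512] [-89.75326387  -0.18309546 -84.54420032] [ 1.40013766 -1.20378937 -2.19076408] 0.011591423156436737 [ 0.51601561  0.64415746  0.01210167  1.85549542 -0.01206633  0.63664789
 -0.94021153]
-0.085 -0.03 [ 0.49818486 -0.06292384]
-0.026 0 [ 0.55318559 -0.02610103]
-0.02 0 [ 0.55914276 -0.02538541]
```

>>> drive_tool(steps=[5,0,18,0,6.1,5,0,18,0,6.1,5,0,18,0,6.1,5,0,18,0,6.1,5,0,18,0,6.1])

```text
clock: 3.12
position: [0.4636, -0.2457, 0.0893]
tool_rot: [-1.571, -0.0, -0.938]
force: [0.4, -0.8, -3.8]
grip_width: 0.0112
```

>>> drive_tool(steps=[5,0,18,0,6.1,5,0,18,0,6.1,5,0,18,0,6.1,5,0,18,0,6.1,5,0,18,0,6.1])

```text
clock: 3.53
position: [0.4637, -0.1557, 0.0893]
tool_rot: [-1.571, -0.0, -0.405]
force: [-0.0, -0.9, -3.3]
grip_width: 0.011
```

>>> drive_tool(steps=[5,6,18,0,6.1,5,7,18,0,6.1,5,7,18,0,6.1,5,7,18,0,6.1,5,6,18,0,6.0])

```text
clock: 3.95
position: [0.4971, -0.0657, 0.0893]
tool_rot: [-1.571, -0.0, 0.125]
force: [0.5, 1.0, -2.6]
grip_width: 0.0112
```

>>> drive_tool(steps=[5,0,0,-10,0,5,0,0,-10,0,5,0,0,-10,0,5,0,0,-10,0,5,0,0,0,0])

```text
clock: 4.37
position: [0.4955, -0.0671, 0.0472]
tool_rot: [-1.571, 0.003, 0.118]
force: [-0.8, -1.0, -4.1]
grip_width: 0.0113
```

```bash
python3 - <<'E'
from h import *
import pickle
o=monitor.observe(); print(o["clock"],o["position"],np.degrees(o["tool_rot"]),o["force"],o["grip_width"])
d=cam("wrist"); t=cam("top"); pickle.dump((d,t),open("w2.pkl","wb"))
im=np.hstack([cv2.resize(d["frame"],(400,300)),cv2.resize(t["frame"][115:265,170:370],(400,300))])
cv2.imwrite("pics/w2.png",cv2.cvtColor(im,cv2.COLOR_RGB2BGR))
E
```

```text
4.3667 [ 0.4955253  -0.06714008  0.04716012] [-89.98427672   0.16973551   6.78443661] [-0.75550404 -1.02190189 -4.09681333] 0.011252693646008713
```

View pics/w2.png

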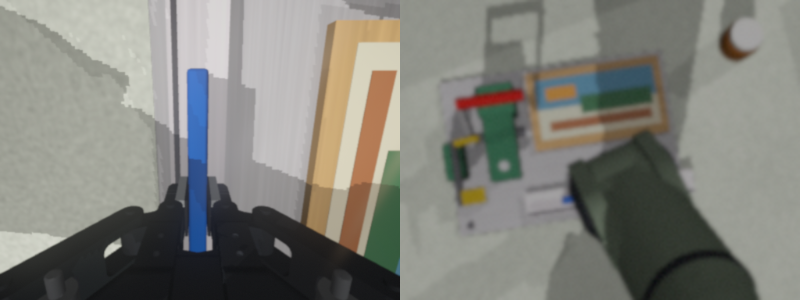

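The wrist view shows the rib gripped at u≈198 (400-px scale), parallel to the bed's front edge. The panel's front edge is on the right at u 303 to 330, and the plate's left end is still right of the green arm.

```bash
cat > w.py <<'E'
from h import *
def edge(d,zw=.01,vmin=30,vmax=270,side=0):
    h=cv2.cvtColor(d["frame"],cv2.COLOR_RGB2HSV).astype(int)
    m=(h[...,0]>8)&(h[...,0]<22)&(h[...,1]>100)&(h[...,2]>90)
    P=[]
    for v in range(vmin,vmax,4):
        u=np.flatnonzero(m[v])
        u=u[u>270]
        if len(u)>3: P.append(onz(d,u[0]-.0,v+.5,zw))
    return fit(np.array(P))
def fit(P):
    for k in range(3):
        l=cv2.fitLine(P[:,:2].astype(np.float32),cv2.DIST_HUBER,0,.001,.001).ravel(); n=np.array([-l[1],l[0]]); r=(P[:,:2]-l[2:])@n
        P=P[abs(r)<max(.001,2*r.std())]
    a=np.degrees(np.arctan2(l[1],l[0]))%180-90
    return a,l,r.std(),len(P)
def rib(d,zt):
    h=cv2.cvtColor(d["frame"],cv2.COLOR_RGB2HSV).astype(int)
    m=(h[...,0]>103)&(h[...,0]<125)&(h[...,1]>130)
    P=[];W=[]
    for v in range(60,330,4):
        u=np.flatnonzero(m[v]); u=u[(u>190)&(u<320)]
        if len(u)>5:
            a=onz(d,u[0],v+.5,zt);b=onz(d,u[-1]+1,v+.5,zt); P.append((a+b)/2);W.append(np.linalg.norm(a-b))
    return fit(np.array(P)),np.median(W)
E
python3 - <<'E'
from w import *
import pickle
d,t=pickle.load(open("w2.pkl","rb")); print(d["xyz"])
for z in(.01,.02):
  a,l,r,n=edge(d,z); print("edge",a,l,r,n)
  c=np.array(l[2:]);print(" dist of panel origin est:",np.cross(l[:2],np.array([.579,-.023])-c))
print("rib",rib(d,.055))
E
```

```text
[ 4.87063834e-01 -1.17576733e-04  1.76198133e-01]
edge 2.005806 [ 0.03500064 -0.99938726  0.5820486  -0.00686875] 0.0026925982706620987 59
 dist of panel origin est: -0.0036113311435209293
edge 2.005806 [ 0.03500064 -0.99938726  0.57633346 -0.00646254] 0.0025305869281460995 59
 dist of panel origin est: 0.002086081064177265
rib ((np.float32(6.8619843), array([ 0.11947806, -0.99283683,  0.4915222 , -0.040262  ], dtype=float32), np.float64(0.00012086259045375079), 58), np.float64(0.010498461149053437))<stdin>:6: DeprecationWarning: Arrays of 2-dimensional vectors are deprecated. Use arrays of 3-dimensional vectors instead. (deprecated in NumPy 2.0)
```

>>> drive_tool(steps=[5,10.5,8,0,0,5,10.5,8,0,0,5,10.5,8,0,0,5,10.5,8,0,0,5,10,8,0,0])

```text
clock: 4.88
position: [0.5504, -0.0254, 0.0498]
tool_rot: [-1.571, -0.001, 0.12]
force: [0.3, 0.3, -2.2]
grip_width: 0.0111
```

>>> drive_tool(steps=[5,0,0,-4,0,5,0,0,-3,0,5,0,0,0,0,5,0,0,0,0,5,0,0,0,0])

```text
clock: 5.3
position: [0.5486, -0.0269, 0.0424]
tool_rot: [-1.571, 0.0, 0.119]
force: [0.4, -0.8, -3.5]
grip_width: 0.0111
```

```bash
python3 - <<'E'
from w import *
import pickle
o=monitor.observe(); print(o["clock"],o["position"],np.degrees(o["tool_rot"]),o["force"],o["moment"],o["grip_width"])
d=cam("wrist"); pickle.dump(d,open("w3.pkl","wb")); save(d,"w3.png",None,1.5)
print("rib",rib(d,.048))
E
```

```text
5.3 [ 0.54859841 -0.02690098  0.04237819] [-9.00096559e+01  1.52900926e-02  6.84408896e+00] [ 0.41902207 -0.7728122  -3.53973314] [-0.03654976 -0.02605635  0.01252444] 0.011095060012784971
rib ((np.float32(6.8802032), array([ 0.11979371, -0.9927988 ,  0.5453681 , -0.00665357], dtype=float32), np.float64(0.00011715132758510857), 58), np.float64(0.010547216681974768))
```

View pics/w3.png

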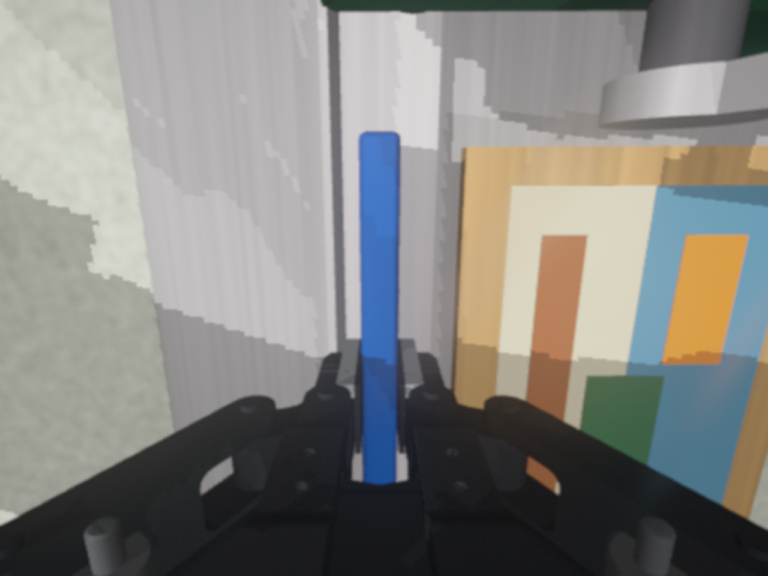

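The plate lies in front of the panel with a gap of roughly 10 mm, its left end reaching under the green arm. In the 1.5x picture the panel's top front edge runs from (466,150) to (459,400).

```bash
python3 - <<'E'
from w import *
import pickle
d=pickle.load(open("w3.pkl","rb"))
h=cv2.cvtColor(d["frame"],cv2.COLOR_RGB2HSV).astype(int); f=d["frame"].astype(int)
P=[]
for v in range(104,262,4):
    g=(f[v,:,0]-f[v,:,2])[285:335]; g=np.convolve(g,[1,1,1],'same')/3
    k=np.flatnonzero(g>40); P.append((285+k[0],v))
print([p[0] for p in P])
Q=np.array([onz(d,u,v+.5,.02) for u,v in P]); a,l,r,n=fit(Q); print("z.02",a,l,r,n)
Q=np.array([onz(d,u,v+.5,.01) for u,v in P]); print("z.01",fit(Q))
(ra,rl,_,_),w=rib(d,.048); nrm=np.array([np.cos(np.radians(a)),np.sin(np.radians(a))]); print("rib centre to edge(z.02)",(l[2:]-rl[2:])@nrm)
e=onz(d,380/1.5,132/1.5,.048); print("rib end",e, "in press y", (e[:2]-[.579,-.023])@np.array([-nrm[1],nrm[0]]))
E
```

```text
[np.int64(309), np.int64(309), np.int64(309), np.int64(309), np.int64(309), np.int64(308), np.int64(308), np.int64(308), np.int64(308), np.int64(307), np.int64(307), np.int64(307), np.int64(307), np.int64(307), np.int64(307), np.int64(306), np.int64(306), np.int64(306), np.int64(306), np.int64(306), np.int64(306), np.int64(306), np.int64(305), np.int64(305), np.int64(305), np.int64(305), np.int64(305), np.int64(304), np.int64(304), np.int64(304), np.int64(304), np.int64(304), np.int64(304), np.int64(304), np.int64(303), np.int64(303), np.int64(303), np.int64(303), np.int64(303), np.int64(303)]
z.02 7.382942 [ 0.12850033 -0.9917095   0.5730401   0.00657021] 0.00016893296782109833 40
z.01 (np.float32(7.382942), array([ 0.12850033, -0.9917095 ,  0.5752399 ,  0.00435357], dtype=float32), np.float64(0.00018009212745429996), 40)
rib centre to edge(z.02) 0.029141897
rib end [0.53861564 0.05054124 0.048     ] in press y 0.07812095178065719
```

>>> drive_tool(steps=[5,0,0,-1,0.4,5,0,0,-1,0,5,0,0,-1,0,5,0,0,-0.5,0,5,0,0,0,0])

```text
clock: 5.77
position: [0.549, -0.0268, 0.0408]
tool_rot: [-1.572, -0.001, 0.127]
force: [-16.2, -1.1, 45.8]
grip_width: 0.0111
```

>>> drive_tool(steps=[5,2,0.25,0,0,5,2,0.25,0,0,5,2,0.25,0,0,5,1,0.12,0,0,5,0,0,0,0])

```text
clock: 6.18
position: [0.5528, -0.0265, 0.0404]
tool_rot: [-1.573, 0.006, 0.127]
force: [-35.2, -2.2, 60.5]
grip_width: 0.0109
```

```bash
cat > s.py <<'E'
from w import *
o=monitor.observe(); print(o["clock"],o["position"].round(4),np.degrees(o["tool_rot"]).round(2),o["force"].round(1),o["moment"].round(2),o["grip_width"].round(4),o["qpos"].round(3))
E
python3 s.py
```

```text
Traceback (most recent call last):
  File "s.py", line 2, in <module>
    o=monitor.observe(); print(o["clock"],o["position"].round(4),np.degrees(o["tool_rot"]).round(2),o["force"].round(1),o["moment"].round(2),o["grip_width"].round(4),o["qpos"].round(3))
                                                                                                                                             ^^^^^^^^^^^^^^^^^^^^^
AttributeError: 'float' object has no attribute 'round'
```

The tool is pressing on the bed too hard, so I'll raise it 2 mm.

>>> drive_tool(steps=[5,0,0,1,0,5,0,0,1,0,5,0,0,0,0,5,0,0,0,0,5,0,0,0,0])

```text
clock: 6.6
position: [0.5559, -0.0257, 0.0406]
tool_rot: [-1.571, -0.0, 0.127]
force: [0.8, 0.1, -2.7]
grip_width: 0.0108
```

```bash
sed -i 's/o\["grip_width"\].round(4)/round(o["grip_width"],4)/' s.py; cat >> s.py <<'E'
def look():
    d=cam("wrist"); f=d["frame"].astype(int); P=[]
    for v in range(120,262,4):
        g=np.convolve((f[v,:,0]-f[v,:,2])[280:345],[1,1,1],'same')/3
        k=np.flatnonzero(g[1:-1]>40)
        if len(k): P.append((281+k[0],v))
    Q=np.array([onz(d,u,v+.5,.02) for u,v in P]); a,l,r,n=fit(Q)
    (ra,rl,rr,rn),w=rib(d,.045); nr=np.array([np.cos(np.radians(a)),np.sin(np.radians(a))])
    print("edge ang %.2f rib ang %.2f rib-edge mm %.1f"%(a,ra,1000*(l[2:]-rl[2:])@nr),"res",r,rr,n,rn, P[0][0],P[-1][0]); return d
E
python3 -c "
from s import *
look()"
```

```text
6.6 [ 0.5559 -0.0257  0.0406] [-89.99  -0.     7.27] [ 0.8  0.1 -2.7] [-0.12 -0.06  0.02] 0.0108 [ 0.189  0.732 -0.348  1.901  0.428  0.582 -0.312]
edge ang 7.47 rib ang 7.43 rib-edge mm 22.5 res 0.00019380925710607357 0.00010961513741040364 32 59 297 301
```

>>> drive_tool(steps=[5,1,0.12,-0.3,0,5,1,0.12,0,0,5,1,0.12,0,0,5,0,0,0,0,5,0,0,0,0])

```text
clock: 7.07
position: [0.5583, -0.0254, 0.0405]
tool_rot: [-1.571, 0.001, 0.127]
force: [-5.8, 0.0, 6.6]
grip_width: 0.011
```

```bash
python3 -c "
from s import *
look()"
```

```text
7.0667 [ 0.5583 -0.0254  0.0405] [-9.001e+01  7.000e-02  7.250e+00] [-5.8  0.   6.6] [-0.13  1.24 -0.21] 0.011 [ 0.188  0.735 -0.349  1.894  0.426  0.588 -0.311]
edge ang 7.33 rib ang 7.06 rib-edge mm 20.3 res 0.00016498457555984476 0.00012592808497644383 30 58 293 301
```

>>> drive_tool(steps=[5,0.7,0.1,0,0,5,0.8,0.1,0,0,5,0,0,0,0,5,0,0,0,0,5,0,0,0,0])

```text
clock: 7.53
position: [0.5584, -0.0254, 0.0405]
tool_rot: [-1.571, 0.004, 0.126]
force: [-14.7, 0.4, 17.0]
grip_width: 0.011
```

```bash
python3 -c "
from s import *
look()"
```

```text
7.5333 [ 0.5584 -0.0254  0.0405] [-90.03   0.23   7.25] [-14.7   0.4  17. ] [-0.07  3.26 -0.17] 0.011 [ 0.188  0.736 -0.349  1.891  0.425  0.592 -0.31 ]
edge ang 7.41 rib ang 7.01 rib-edge mm 20.2 res 0.0001667962225859656 0.00015935640678284716 30 59 292 301
```

Contact with the panel is confirmed: the tool did not advance and the force rose to 15 N. I'll relax, open slightly and lift.

>>> drive_tool(steps=[5,-0.7,-0.1,0,0,5,-0.7,-0.1,0,0,14,0,0,0,0,18,0,0,0,0,22,0,0,0,0])

```text
clock: 8.0
position: [0.5592, -0.0253, 0.0405]
tool_rot: [-1.571, -0.0, 0.127]
force: [0.6, -0.4, 0.3]
grip_width: 0.0217
```

>>> drive_tool(steps=[24,0,0,0,0,24,0,0,12,0,24,0,0,20,0,24,0,0,25,0,24,0,0,0,0])

```text
clock: 8.42
position: [0.5608, -0.0252, 0.102]
tool_rot: [-1.571, -0.005, 0.127]
force: [1.5, 0.7, 1.7]
grip_width: 0.0241
```

```bash
python3 -c "
from s import *
d=look(); save(d,'w4.png')"
```

```text
8.4167 [ 0.5608 -0.0252  0.102 ] [-90.04  -0.29   7.26] [1.5 0.7 1.7] [ 0.04 -0.05 -0.03] 0.0241 [ 0.226  0.639 -0.401  1.871  0.371  0.699 -0.263]
edge ang 8.79 rib ang 7.10 rib-edge mm 24.7 res 0.0017381932162399744 0.00020575856356157214 27 53 281 316
```

View pics/w4.png

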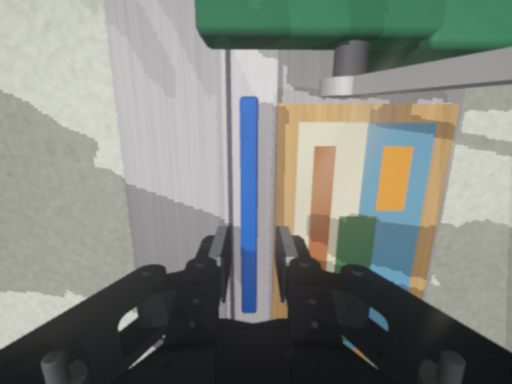

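The view shows the plate's rear edge running along the panel's front edge (u≈273–278), so it is flush. The rib is free between the open fingers. I'll shut the fingers and go beside the catch tab.

>>> drive_tool(steps=[0,0,0,25,0,0,-14,20,25,0,0,-14,20,0,0,0,-14,20,0,0,0,-13,20,0,0])

```text
clock: 8.88
position: [0.5031, 0.0553, 0.1478]
tool_rot: [-1.571, -0.0, 0.126]
force: [-0.0, 0.3, 0.1]
grip_width: -0.0003
```

>>> drive_tool(steps=[0,0,20,0,0,0,0,14,0,0,0,0,0,-14,0,0,0,0,-14,0,0,0,0,0,0])

```text
clock: 9.3
position: [0.5027, 0.0886, 0.1176]
tool_rot: [-1.571, 0.003, 0.128]
force: [-0.8, -0.2, -0.7]
grip_width: 0.0001
```

```bash
cat >> s.py <<'E'
psi=np.radians(7.2); X=np.array([np.cos(psi),np.sin(psi)]); Y=np.array([-X[1],X[0]]); org=np.array([.5783,-.0229])
p=o["position"][:2]-org; print("tcp press frame",p@X,p@Y)
E
python3 -c "
from s import *
d=cam('wrist'); t=cam('scene'); g=np.hstack([cv2.resize(d['frame'],(400,300)),cv2.resize(t['frame'][140:290,165:365],(400,300),interpolation=cv2.INTER_CUBIC)])
cv2.imwrite('pics/e.png',g[:,:,::-1])"
```

```text
9.3 [0.5027 0.0886 0.1176] [-90.01   0.18   7.31] [-0.8 -0.2 -0.7] [-0.05  0.04  0.04] 0.0001 [ 0.029  0.558 -0.426  1.988  0.358  0.672 -0.497]
tcp press frame -0.06103899715036871 0.12011649319053053
```

View pics/e.png

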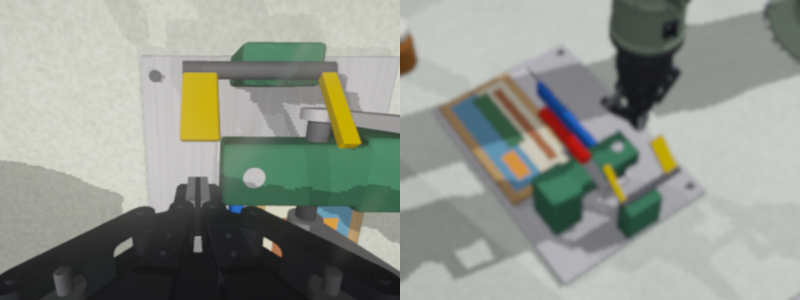

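The shut fingers stand right of the yellow tab and in line with it (tab at u≈200, fingers at u≈198). I'll push left.

>>> drive_tool(steps=[0,-1.5,13,0,0,0,-1.5,13,0,0,0,-1.5,13,0,0,0,-1.5,13,0,0,0,-1.5,13,0,0])

```text
clock: 9.82
position: [0.4968, 0.1537, 0.1205]
tool_rot: [-1.571, -0.001, 0.126]
force: [-0.2, -1.9, 0.6]
grip_width: 0.0001
```

>>> drive_tool(steps=[0,-1,8,0,0,0,-1,8,0,0,0,-0.5,5,0,0,0,0,2,0,0,0,0,0,0,0])

```text
clock: 10.23
position: [0.4939, 0.1769, 0.1196]
tool_rot: [-1.571, -0.0, 0.127]
force: [0.5, 0.2, 0.6]
grip_width: 0.0001
```

```bash
python3 -c "
from s import *
d=cam('wrist'); t=cam('scene'); g=np.hstack([cv2.resize(d['frame'],(400,300)),cv2.resize(t['frame'][140:290,165:365],(400,300),interpolation=cv2.INTER_CUBIC)])
cv2.imwrite('pics/f.png',g[:,:,::-1])"
```

```text
10.2333 [0.4939 0.1769 0.1196] [-89.98  -0.     7.28] [0.5 0.2 0.6] [-0.05 -0.   -0.04] 0.0001 [-0.141  0.571 -0.426  1.953  0.358  0.691 -0.659]
tcp press frame -0.05867172832070051 0.20884594763209105
```

View pics/f.png

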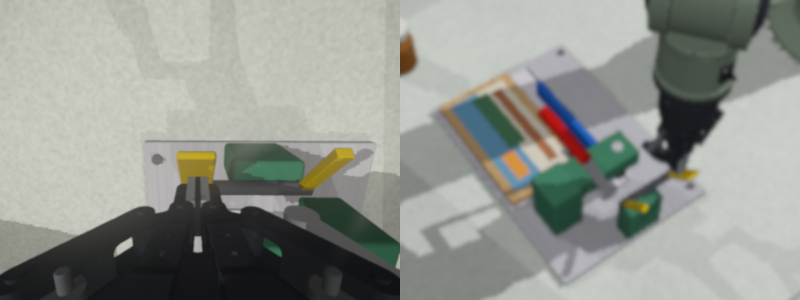

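The catch has gone over to the left (both tabs now lean outwards). I'll push a bit farther to feel the stop.

>>> drive_tool(steps=[0,-0.3,3,0,0,0,-0.3,3,0,0,0,-0.2,2,0,0,0,0,0,0,0,0,0,0,0,0])

```text
clock: 10.75
position: [0.4934, 0.1821, 0.1194]
tool_rot: [-1.574, 0.001, 0.125]
force: [1.8, -16.2, 5.9]
grip_width: -0.0
```

The stop is felt (16 N to the side), so the catch is fully over. I'll retreat, rise and go above the lever handle.

>>> drive_tool(steps=[0,0,-12,0,0,0,0,-8,20,0,0,0,0,35,0,0,0,0,35,0,0,0,0,35,0])

```text
clock: 11.17
position: [0.4926, 0.1645, 0.2459]
tool_rot: [-1.57, 0.001, 0.127]
force: [0.6, 0.8, -0.3]
grip_width: -0.0004
```

>>> drive_tool(steps=[55,28,-11,4,0,55,28,-11,4,0,55,28,-11,4,0,55,28,-11,4,0,55,28,-11,4,0])

```text
clock: 11.58
position: [0.6343, 0.1087, 0.2647]
tool_rot: [-1.571, -0.0, 0.127]
force: [-0.4, -0.1, 0.8]
grip_width: 0.0551
```

>>> drive_tool(steps=[55,0,0,0,0,55,0,0,0,0,55,0,0,0,0,55,0,0,0,0,55,0,0,0,0])

```text
clock: 12.0
position: [0.6325, 0.1102, 0.2647]
tool_rot: [-1.571, -0.0, 0.128]
force: [-1.0, 0.1, 0.0]
grip_width: 0.0552
```

```bash
python3 -c "
from s import *
d=cam('wrist'); h=cv2.cvtColor(d['frame'],cv2.COLOR_RGB2HSV).astype(int)
m=(((h[...,0]<6)|(h[...,0]>174))&(h[...,1]>180)&(h[...,2]>60)).astype(np.uint8)
c,l,st,ce=cv2.connectedComponentsWithStats(m)
for i in range(1,c):
  if st[i,4]>100:
    r=cv2.minAreaRect(np.argwhere(l==i)[:,::-1].astype(np.float32)); P=np.array([onz(d,u,v,.197) for u,v in cv2.boxPoints(r)]); print(st[i],r,P.round(4).tolist(),P.mean(0))
t=cam('scene'); g=np.hstack([cv2.resize(d['frame'],(400,300)),cv2.resize(t['frame'][140:290,165:365],(400,300),interpolation=cv2.INTER_CUBIC)])
cv2.imwrite('pics/g.png',g[:,:,::-1])"
```

```text
12.0 [0.6325 0.1102 0.2647] [-90.    -0.     7.32] [-1.   0.1  0. ] [-0.01  0.01  0.03] 0.0552 [ 0.028  0.563 -0.451  1.513  0.261  1.126 -0.347]
tcp press frame 0.07045353065296558 0.12523596013277302
[ 243  144   22  128 2311] ((253.5, 207.49996948242188), (20.999996185302734, 126.99998474121094), 0.0) [[0.6303, 0.0591, 0.197], [0.6187, 0.1568, 0.197], [0.6331, 0.1586, 0.197], [0.6466, 0.0612, 0.197]] [0.63217796 0.10891216 0.197     ]
```

View pics/g.png

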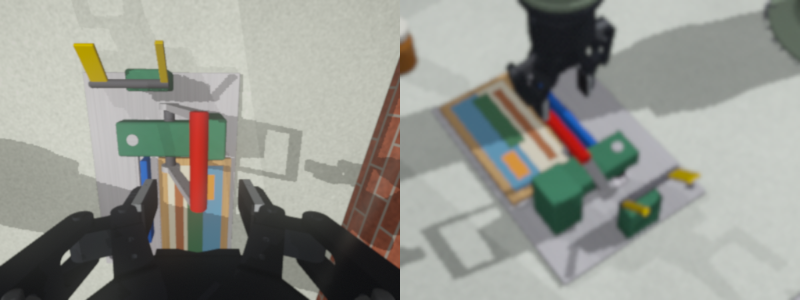

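The red bar is centred between the open fingers (u≈198), the measured grip point is within 1.5 mm of the tool, and both catch tabs lean outwards. I'll descend and pinch.

>>> drive_tool(steps=[55,0,0,-27,0,55,0,0,-27,0,55,0,0,-26,0,12,0,0,0,0,12,0,0,0,0])

```text
clock: 12.52
position: [0.6326, 0.1097, 0.1843]
tool_rot: [-1.571, 0.002, 0.127]
force: [0.5, -0.0, 1.0]
grip_width: 0.0317
```

>>> drive_tool(steps=[12,0,0,0,0,12,0,0,0,0,12,0,0,0,0,12,0,0,0,0,12,0,0,0,0])

```text
clock: 12.93
position: [0.6337, 0.11, 0.1862]
tool_rot: [-1.571, -0.002, 0.127]
force: [-4.7, 1.0, 9.4]
grip_width: 0.0165
```

```bash
python3 -c "
from s import *
th=np.radians(-20)+np.array([0,.22,.44,.66,.88,1.1,1.13])
x=.03-.12*np.sin(th); z=.08+.12*np.cos(th)
print(np.diff(x)*1000*X[0],np.diff(x)*1000*X[1],np.diff(z)*1000)"
```

```text
12.9333 [0.6337 0.11   0.1862] [-89.98  -0.12   7.27] [-4.7  1.   9.4] [ 0.08  0.73 -0.  ] 0.0165 [ 0.015  0.641 -0.43   1.59   0.306  0.975 -0.385]
tcp press frame 0.07157432505685697 0.12493930374148655
[-25.39563515 -26.13428916 -25.61313712 -23.85730121 -20.95142167
  -2.5740903 ] [-3.2082148  -3.30152851 -3.23569169 -3.01387803 -2.64678008 -0.32518323] [  6.23879255   0.50229357  -5.25841853 -10.76564804 -15.75391839
  -2.49546449]
```

The bar is pinched (16.5 mm opening). I'll pull along the arc.

>>> drive_tool(steps=[10,-12.7,-1.6,4,0,10,-12.7,-1.6,2.2,0,10,-13,-1.6,1,0,10,-13,-1.7,-0.5,0,10,-13,-1.6,-2,0])

```text
clock: 13.35
position: [0.571, 0.1022, 0.1917]
tool_rot: [-1.57, -0.008, 0.127]
force: [8.5, 2.1, 13.0]
grip_width: 0.0165
```

>>> drive_tool(steps=[10,-12.6,-1.6,-3.2,0,10,-12,-1.5,-4.7,0,10,-12,-1.5,-6,0,10,-10.5,-1.3,-7.2,0,10,0,0,0,0])

```text
clock: 13.77
position: [0.5225, 0.0962, 0.1693]
tool_rot: [-1.57, -0.005, 0.127]
force: [6.8, 2.4, 8.4]
grip_width: 0.0165
```

```bash
python3 s.py
```

```text
13.7667 [0.5225 0.0962 0.1693] [-89.96  -0.3    7.29] [6.8 2.4 8.4] [ 0.4  -1.37 -0.02] 0.0165 [ 0.042  0.502 -0.451  1.906  0.299  0.794 -0.444]
tcp press frame -0.04048706526223814 0.1251191667773197
```

>>> drive_tool(steps=[10,-5,-0.6,-4,0,10,-5,-0.6,-4,0,10,-2,-0.2,-2,0,10,0,0,0,0,10,0,0,0,0])

```text
clock: 14.18
position: [0.512, 0.0949, 0.1601]
tool_rot: [-1.57, -0.006, 0.127]
force: [6.6, 0.0, 8.0]
grip_width: 0.0167
```

```bash
python3 s.py
```

```text
14.1833 [0.512  0.0949 0.1601] [-89.96  -0.35   7.25] [6.6 0.  8. ] [ 0.23 -1.39 -0.04] 0.0167 [ 0.039  0.501 -0.447  1.94   0.307  0.76  -0.457]
tcp press frame -0.05099388386847576 0.12516738895428137
```

>>> drive_tool(steps=[10,-1.5,-0.2,-1.5,0,10,-1,-0.1,-1,0,10,0,0,0,0,10,0,0,0,0,10,0,0,0,0])

```text
clock: 14.6
position: [0.5111, 0.0948, 0.159]
tool_rot: [-1.57, -0.01, 0.126]
force: [7.3, -1.4, 28.5]
grip_width: 0.0169
```

```bash
python3 -c "
from s import *
d=cam('wrist'); t=cam('scene'); q=cam('top'); g=np.hstack([cv2.resize(d['frame'],(400,300)),cv2.resize(t['frame'][140:290,165:365],(400,300),interpolation=cv2.INTER_CUBIC)])
b=cv2.resize(q['frame'][130:240,180:325],(395,300),interpolation=cv2.INTER_CUBIC); g=np.vstack([g,np.hstack([b,np.zeros((300,405,3),np.uint8)])])
cv2.imwrite('pics/i.png',g[:,:,::-1])"
```

```text
14.6 [0.5111 0.0948 0.159 ] [-89.96  -0.56   7.24] [ 7.3 -1.4 28.5] [-0.22 -1.74 -0.02] 0.0169 [ 0.038  0.5   -0.446  1.947  0.31   0.752 -0.461]
tcp press frame -0.051933099035489 0.1252063917703878
```

View pics/i.png

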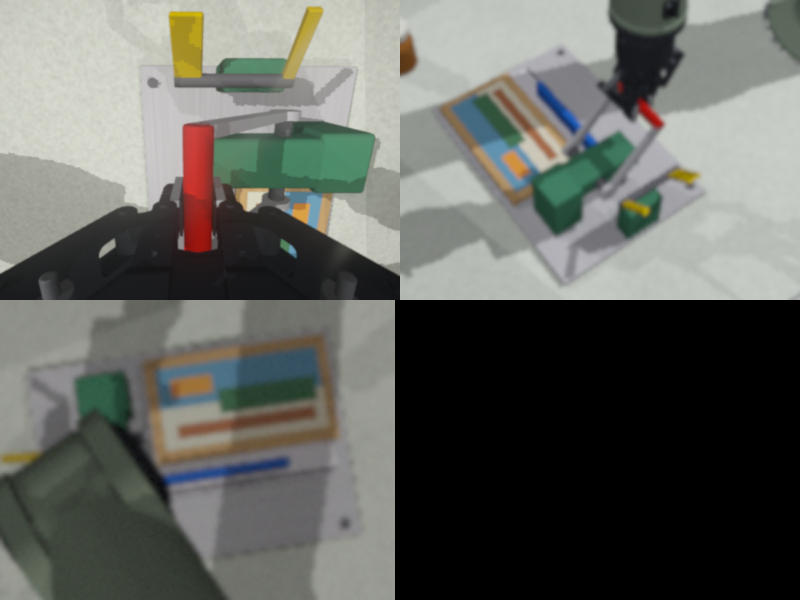

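The lever is at its stop: the force jumped and the handle is at the predicted 1.1 rad position. The catch is over and the rib runs along the panel. One numeric check of flushness from the top view, then I'll hand in.

```bash
python3 -c "
from s import *
d=cam('top'); f=d['frame'].astype(int); P=[];Q=[]
for u in range(248,284,2):
    c=f[195:215,u]; b=(c[:,2]-c[:,0]).clip(0); b=b*(b>.4*b.max()); P.append(onz(d,u+.5,195+(b*np.arange(20)).sum()/b.sum()+.5,.045))
for u in range(250,300,2):
    c=f[170:200,u,0]-f[170:200,u,2]; k=np.flatnonzero(c>25); Q.append(onz(d,u+.5,170+k[-1]+1,.02))
a,l,r,_=fit(np.array(P)); b,k,s,_=fit(np.array(Q)); n=np.array([np.cos(np.radians(b)),np.sin(np.radians(b))])
print(a,b,r,s,'rib-edge mm',1000*(k[2:]-l[2:])@n)"
```

```text
14.75 [0.5111 0.0948 0.159 ] [-89.96  -0.56   7.24] [ 8.  -0.9 29.3] [-0.18 -1.78 -0.05] 0.0167 [ 0.038  0.5   -0.446  1.947  0.31   0.752 -0.461]
tcp press frame -0.05193796715745097 0.12521207525920813
-24.677895 7.172905 0.006733989063478706 0.0009611813908358195 rib-edge mm 43.115738
```

The rib search rows were off: the rib is at v≈189–197. I'll redo it once.

```bash
python3 -c "
from s import *
d=cam('top'); h=cv2.cvtColor(d['frame'],cv2.COLOR_RGB2HSV).astype(int); f=d['frame'].astype(int); P=[];Q=[]
for u in range(243,284,2):
    v0=int(197-(u-240)*.145); c=f[v0-5:v0+6,u]; b=(c[:,2]-c[:,0]).clip(0); b=b*(b>.4*b.max()); P.append(onz(d,u+.5,v0-5+(b*np.arange(11)).sum()/b.sum()+.5,.045))
for u in range(250,300,2):
    c=f[170:192,u,0]-f[170:192,u,2]; k=np.flatnonzero(c>25); Q.append(onz(d,u+.5,170+k[-1]+1,.02))
a,l,r,_=fit(np.array(P)); b,k,s,_=fit(np.array(Q)); n=np.array([np.cos(np.radians(b)),np.sin(np.radians(b))])
print(a,b,r,s,'rib-edge mm',1000*(k[2:]-l[2:])@n)"
```

```text
14.8 [0.5111 0.0948 0.159 ] [-89.96  -0.56   7.24] [ 8.2 -1.1 28.4] [-0.13 -1.75 -0.07] 0.0167 [ 0.038  0.5   -0.446  1.947  0.31   0.752 -0.461]
tcp press frame -0.0519143131744372 0.1252124731345229
7.1444244 7.172905 0.00030575996312746717 0.0009611813908358195 rib-edge mm 21.000565
```

The rib is parallel to the edge within 0.03° and 21 mm from it (20 nominal, well within the 3.5 mm tolerance). Handing in.

```bash
python3 -c "
from workcell import workorder
print(workorder.job_done())"
```

```text
the job is handed in; nothing more can be done
None
```

I placed the straightedge against the panel with its end under the foot and let go. Then I flipped the catch, pulled the lever to its stop, and handed the job in with the fingers still holding it, at about 15 s of the 72 s allowed. The hand-in gave no verdict.

**Last checks**
- **Straightedge:** the middle of the rib is 21.0 mm from the panel edge (20 mm is flush). It is parallel to the edge within about 0.03°. The visible panel edge was only good to about 1 mm.
- **Catch:** I felt its stop at about 16 N of side force, and the final pictures show both tabs leaning outwards.
- **Lever:** the handle is at x = -52 mm in the press frame, where the 1.1 rad stop should put it. The pull force jumped there, about 29 N at the tool. The bar is pinched at 16.7 mm opening.

**Not measured:** I could not read the foot's force on the straightedge; I take it from the lever being at its stop. I did not re-measure the tin, jar and brush at the end; the arm stayed clear of them.

**Checks that failed or disagreed**
- Two automatic edge or rib readings failed, one from the wrist camera and one from the top camera, because they picked up the wrong pixels. I redid both.
- The first set-down pressed the bed with up to about 60 N at the wrist, under the 120 N limit, and I eased it off at once.

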